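# Open the glaze pressure pot: back off the wing nut, drop the swing bolt, set the lid aside

## Task

The pressure is off and two of the three clamps on the glaze pressure pot are already undone: back off the last wing nut until it clears the lips of the lid's ear, working it round without knocking the gauge or the relief valve beside it, and swing its bolt outward so that it drops away from the lid. Then lift the lid off by its handle and set it down gently, right way up, in the middle of the ware board. Leave the other things on the table where they are.

Things in the scene. Friction and masses are not known exactly. Their poses are not given: they have to be found in the camera images.
- pressure_pot: Fixed aluminium pot, 120 mm across (132 at the rim), rim 150 mm above the table. Origin: centre of its underside; z up. Its three clamps sit 76 mm from its axis: the one still done up on its -y side (outward for that clamp is the pot's -y), the two already undone hang down its wall 120 degrees either side.
- pot_lid: Loose aluminium lid, 134 mm across, 0.5 kg. Origin: on its axis in the plane resting on the rim; axes parallel to the pot's. A 100 mm plug reaches 8 mm below (it stands on this when set down). Three forked ears, slots 14 mm wide and open outward, reach 93 mm from the axis; tops 14 mm above the origin plane, 3 mm lips along their outer ends. It lifts straight up once the bolt is out.
- lid_handle (a point): Middle of the lid's steel bridge handle: flat-sided bar 12 x 12 mm, 72 mm long along the lid's x axis on two posts 60 mm apart; this point is 62 mm above the lid's origin plane and 4 mm to the lid's -y side of its axis. Site axes parallel to the lid's.
- gauge: Pressure gauge fixed on the lid at x=-47, y=-25 mm of it; origin at the foot of its stem, 9 mm above the lid's origin plane. Upright dial 36 mm across (along x), 18 mm thick, facing the lid's -y; its top is 54 mm above this origin.
- relief_valve: Brass relief valve fixed on the lid at x=+34, y=-32 mm of it; origin at its foot, 9 mm above the lid's origin plane. 21 mm across, 46 mm high, with a thin ring on top to 67 mm.
- nut_mid (a point): Axis of the steel wing nut, 32 mm above its washer's seat, mid-height of the wings. x along the two wings, z up along the bolt. Wings flat, 8 mm thick, 10 to 36 mm from the axis, 13 mm below to 13 mm above this point; the hub, 23 mm across, ends 16 mm below it; washer 24 mm across. The bolt, 10 mm thick, stands between the wings to 6 mm above this point (less as the nut rises).
- wing_nut (a joint): Turn of the wing nut in rad: 0 = finger tight on the ear, growing as it is unscrewed, anticlockwise from above. Quick thread: nut and washer rise 8 mm a turn; stop at 6.2 rad. At 0 the wings' x axis stands 30 degrees anticlockwise of the pot's x. Friction about 0.05 N m; it stays where it is left. From about 3.9 rad on the washer clears the ear's lips, so that the bolt can swing out.
- swing_bolt (a joint): Swing of the bolt, with washer and nut, about its pivot: 0 = upright in the ear's slot, growing outward and down; stop at 2.4 rad, hanging beside the pot. A stiff pivot: it stays put within about 0.15 rad of upright and drops by its own weight once it leans about 0.3 rad or more.
- bolt_pivot (a point): Pivot of the swing bolt, 120 mm above the table, 44 mm below the seat of the nut's washer, 76 mm from the pot's axis; the pivot's axis is the pot's x axis. Site axes turn with the bolt.
- ware_board: Light wooden ware board, 130 mm (its x) by 200 mm (its y), 16 mm high, fixed on the table. Origin: centre of its underside.
- glaze_pot_a: Plastic glaze pot with a white screw lid, 63 mm across, 89 mm high, a bystander at the left front of the table. Origin: centre of its underside.
- bowl: Small raw clay pinch bowl, 68 mm across, 36 mm high, a bystander on the white board. Origin: centre of its underside.
- wood_rib: Flat wooden throwing rib, 48 x 102 x 8 mm, a bystander at the front of the table between pot and ware board. Origin: centre of its underside.

How it is judged:
On the way, in this order (a step that is already met when the one before it is completed fails the run):
1. the wing nut is backed off past 3.0 rad with the bolt still upright (value of joint wing_nut above 3 rad and value of joint swing_bolt below 0.4 rad), for 0.1 s.
2. the bolt has swung out and down, past 1.5 rad, with the lid still on the pot (value of joint swing_bolt above 1.5 rad and distance between pot_lid and pressure_pot below 0.165 m), for 0.1 s.
3. the lid is lifted clear of the pot (height (world z) of pot_lid above 0.175 m), for 0.1 s.
At the end, for the whole second after the job is handed in: The wing nut is backed off (more than 2.9 rad) and hangs with its bolt swung out (more than 1.5 rad); the lid lies released, at rest, right way up and level (within 0.1 rad) on the ware board, its axis within 45 mm of the board's middle (value of joint wing_nut above 2.9 rad and value of joint swing_bolt above 1.5 rad and horizontal distance between pot_lid and ware_board below 0.045 m and height (world z) of pot_lid between 0.018 and 0.03 m and angle between pot_lid's own z axis and vertical below 0.1 rad and linear speed of pot_lid below 0.02 m/s); the robot touches nothing.
It fails at once if the gauge or the relief valve is knocked (more than 10 N from the robot) (contact force between any of the arm, the fingers and gauge above 10 N or contact force between any of the arm, the fingers and relief_valve above 10 N).
It fails at once if the lid is dropped or slammed down on the ware board (more than 60 N) (contact force between pot_lid and ware_board above 60 N).
It fails at once if the glaze pot, bowl or wooden rib is moved more than 30 mm (distance of any of glaze_pot_a, bowl, wood_rib from where it was at the start of the episode above 0.03 m).
It also fails if it takes over 70 s, if anything falls off the work surface, if the arm or the gripper's body presses on something with over 40 N, if the wrist force passes 120 N, or if a joint passes its speed limit or range.

## Robot

A 7-joint arm with a two-finger parallel gripper is mounted at the origin on a cart in front of the work surface, level with it; the furniture and walls round the work are solid. World frame = base frame: x ahead of the robot, y to its left, z up, the work surface at z = 0. Lengths are in m, angles in rad, forces in N, time in s.
With the tool pointing down it reaches from about 0.4 to 0.85 m from the base axis. Payload 10.4 kg.
Tool frame: the origin (TCP) lies at the very end of the fingers, on their centre line; the grasp point (between the pads) lies 19 mm behind it; z points along the fingers, y is the line along which they close (so a half turn about z gives the same grasp; the last joint's range is limited). The gripper opens to 85 mm and grips with 20 to 120 N. Pads are 22 mm wide; open, the fingers measure 114 mm over their backs; the gripper's body (76 mm by 85 mm) begins 54 mm behind the grasp point. The pads swing forward as they close: fully open they stand 13 mm farther back than shut.
Start: joints at [1.102, 0.332, -0.065, 1.46, 0.022, 1.35, -0.088], TCP at [0.27, -0.564, 0.231] pointing down, gripper open.
Joint ranges: [-2.6, 2.6], [-0.5, 2.12], [-1.47, 1.34], [0.16, 2.42], [-1.27, 4.41], [0.06, 2.06], [-2.6, 2.6]. Speed limits (rad/s): [2.22, 2.22, 2.79, 2.79, 3.14, 3.14, 3.14].

## Interface

Orientations are given as a unit quaternion [x, y, z, w].
In Python, from workcell import manip gives the robot as it stands.
- The arm moves only by the tool send_path, called after "Call:" by a JSON object that holds its "api" and its "payload". Schema: {"type":"object","properties":{"moves":{"type":"object","properties":{"offsets":{"type":"array","items":{"type":"array","items":{"type":"number"},"minItems":7,"maxItems":7},"minItems":1,"maxItems":20}},"additionalProperties":false,"required":["offsets"]},"clamp_n":{"type":"number"},"only":{"type":"string"},"quiet":{"type":"boolean"},"lines":{"type":"string"}},"required":["moves"],"additionalProperties":false}. moves is an object whose key "offsets" holds a list of rows, 1 to 20 of them, each of 7 numbers: a rotation vector rx, ry, rz in shares of 360 degrees (1.0 is 360 degrees), then dx, dy, dz in fractions of the full range, 1 being 1 m, then the opening from 0.0 (shut) to 1.0 (fully open); each row is the pose to reach, as a shift and turn from the pose commanded when the call began, along the tool's axes at that moment; what a row does not reach only later rows make up. A row lasts 1/8 s, in which the tool goes at most 0.0625 m and 0.188 rad, less where a joint would pass 70% of its speed; a pose out of reach is approached as far as the arm can. The fingers move at their own pace and stop on an object; clamp_n is the grip in N (left out, the last holds). Time passes only in rows, so rows that do not move let the fingers close. The tool returns the time, the measured TCP pose, the force, the opening and the grip force at its end. only (a regular expression) keeps the lines of the reply that match it, lines (a string "A,B") keeps lines A to B, and quiet returns only ok. Shift and turn numbers lie between -1 and 1, and a call with a number outside is refused. Input that does not fit is refused with a message, and nothing moves.
- manip.get_obs(): the state, without advancing time (a new reading comes with each control period).
- manip.camera(name): name is "scene" or "top" or "wrist"; returns the picture (384x512x3 uint8, blue, green, red); there is no depth.
- manip.calibration(name): a dict with "fx", "fy", "cx", "cy" (pixels), "world_from_camera" (4x4, takes a point from camera to world coordinates); the wrist camera has in their place "tool_from_camera" (4x4, takes a point from camera to tool coordinates, whose origin is the TCP and whose axes are the flange's). Camera axes: x right, y up, looking along -z (the intrinsics and any distortion apply to the point x, -y, -z); pixel columns grow to the right and rows downward; lengths in m; the calibration is good to about 2 mm. A picture is of the moment at which its call begins: read the wrist's pose just before it. calibration takes no time and is no camera call.
- manip.hand_in(): hands the job in; it is judged then, once.
Trained networks look in the newest picture that a camera, given by its name, has taken for a name from the list of things; names that differ only in an ending like _2 or _b are one class to them, and where a whole thing is asked for, a point or a joint stands for the part that bears it (a point fixed in the world has none). Each returns a list of dicts, best first, with "confidence" (0 to 1); they miss things now and then, are a little off and sometimes report something else, mostly with a low value. They report only what shows in the picture. A call takes as long as a camera call.
- manip.outline_of(camera, thing): "mask" (384x512 bool, what is visible of it) and "bbox" ([left, top, right, bottom] in pixels, round what is visible of it).
The state is a dict: "clock": time; "joint_pos": joint angles; "joint_velocities": joint speeds; "tau": joint torques, N m; "position": TCP position; "ee_rot": TCP orientation; "ft_force": force on the tool from outside, world axes, zero at the start; "torque": the same for the moment, N m; "grip_width": opening from 0.0 (shut) to 1.0 (fully open); "grasp_force": force on a finger pad.
Only numpy, scipy, OpenCV 4.12 (cv2) and the standard library are available. Lean on these libraries where they do the work, as an engineer would, in place of code of your own. Each camera call takes 0.05 s, during which the arm holds its last target. There are 200 camera calls.

## Working session

There is one attempt and no reset: what is moved stays moved. The work goes in short steps, Python scripts to look and compute and a tool call to move; the robot and the scene stay as the last step left them, time stands still between calls to the robot, and variables do not carry over. Pictures are saved under pics/ and viewed, at most 10 in all, crops included, and the job is handed in when it is done.

```bash
mkdir -p pics; ls
```

Run:
```python
from workcell import manip
import cv2,numpy as np
np.set_printoptions(precision=4,suppress=True)
o=manip.get_obs(); print(o)
for c in("scene","top"):
    im=manip.camera(c); cv2.imwrite(f"pics/{c}0.png",im)
    k=manip.calibration(c); print(c,k)
    for t in("pressure_pot","pot_lid","gauge","relief_valve","nut_mid","lid_handle","ware_board","glaze_pot_a","bowl","wood_rib"):
        for d in manip.outline_of(c,t)[:1]:
            m=d["mask"]; ys,xs=np.nonzero(m); print(t,round(d["confidence"],2),d["bbox"],xs.mean().round(1),ys.mean().round(1))
a=cv2.imread("pics/scene0.png");b=cv2.imread("pics/top0.png")
```

```text
pics
{'clock': 0.0, 'joint_pos': array([ 1.1024,  0.3328, -0.0647,  1.4609,  0.0216,  1.3499, -0.0885]), 'joint_velocities': array([ 0.0021, -0.    , -0.0013,  0.0007, -0.0002,  0.0025,  0.0008]), 'tau': array([ -0.0004, -62.5444,   0.0485, -39.1596,   0.0161,   0.01  ,
         0.    ]), 'position': array([ 0.2694, -0.5636,  0.2305]), 'ee_rot': array([ 0.9753,  0.2211, -0.0002, -0.0007]), 'ft_force': array([-0.0368, -0.1954,  0.2094]), 'torque': array([-0.0603,  0.0263,  0.0126]), 'grasp_force': 0.0, 'grip_width': 1.0030506001853428}
scene {'fx': 429.23929235716656, 'fy': 429.23929235716656, 'cx': 256.6699652484209, 'cy': 189.43438461300653, 'world_from_camera': array([[-0.666 ,  0.6458, -0.3733,  0.1589],
       [-0.7459, -0.5789,  0.3294,  0.4028],
       [-0.0034,  0.4978,  0.8673,  1.1527],
       [ 0.    ,  0.    ,  0.    ,  1.    ]])}
pressure_pot 0.78 [215.7, 205.7, 286.8, 282.8] 252.1 253.8
pot_lid 0.88 [213.5, 202.2, 282.2, 267.1] 246.1 232.8
nut_mid 0.62 [258.8, 207.8, 287.6, 224.1] 273.7 214.8
lid_handle 0.86 [212.8, 204.7, 280.1, 269.3] 245.9 233.0
ware_board 0.87 [325.9
[... 306 characters left out ...]
 'world_from_camera': array([[-0.0129,  0.995 , -0.0993,  0.4459],
       [-0.9998, -0.0144, -0.0146,  0.0178],
       [-0.0159,  0.0991,  0.9949,  1.3704],
       [ 0.    ,  0.    ,  0.    ,  1.    ]])}
pressure_pot 0.64 [203.1, 182.0, 263.3, 246.6] 239.1 219.8
pot_lid 0.96 [198.7, 179.1, 261.7, 243.2] 224.9 214.5
gauge 0.58 [225.0, 228.7, 237.2, 237.8] 229.5 234.3
nut_mid 0.64 [252.8, 208.1, 258.9, 232.9] 253.6 221.1
lid_handle 0.55 [197.2, 178.4, 262.9, 243.1] 224.5 214.7
ware_board 0.94 [329.9, 211.0, 409.0, 263.4] 369.3 236.3
glaze_pot_a 0.67 [138.3, 233.0, 169.0, 253.9] 154.3 243.5
bowl 0.81 [313.8, 137.3, 339.6, 161.4] 325.0 149.8
wood_rib 0.56 [275.4, 233.6, 309.7, 255.2] 291.7 243.1
```

View pics/top0.png

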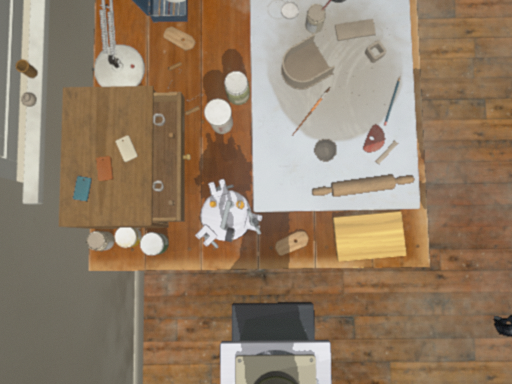

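View pics/scene0.png

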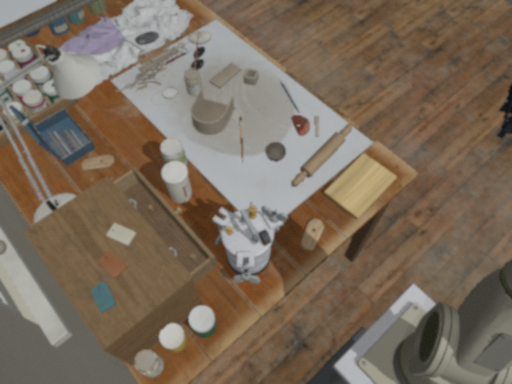

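Create h.py:
```python
from workcell import manip
import cv2,numpy as np
from scipy.spatial.transform import Rotation as R
np.set_printoptions(precision=4,suppress=True)
def cam(c,o=None):
    k=manip.calibration(c)
    if c=="wrist":
        o=o or manip.get_obs(); T=np.eye(4);T[:3,:3]=R.from_quat(o["ee_rot"]).as_matrix();T[:3,3]=o["position"]
        return k,T@k["tool_from_camera"]
    return k,k["world_from_camera"]
def ray(kT,u,v,z):
    k,T=kT; d=T[:3,:3]@np.array([(u-k["cx"])/k["fx"],-(v-k["cy"])/k["fy"],-1]); p=T[:3,3]
    return p+d*(z-p[2])/d[2]
def proj(kT,P):
    k,T=kT; q=(np.atleast_2d(P)-T[:3,3])@T[:3,:3]
    return np.c_[k["cx"]+k["fx"]*q[:,0]/-q[:,2], k["cy"]+k["fy"]*q[:,1]/q[:,2]]
def rel(p,ztip=None):
    "world shift -> tool axes"
    return R.from_quat(manip.get_obs()["ee_rot"]).inv().apply(p)
```

Run:
```python
from h import *
for c,L in dict(top=[("lid",226,214,.16),("nut",254,221,.19),("board",369,236.3,.016),("bowl",325,150,.03),("rib",291.7,243,.008),("glaze",154,243,.089)],scene=[("lid",248,233,.16),("nut",273.7,214.8,.19),("board",361,185,.016)]).items():
    for n,u,v,z in L: print(c,n,ray(cam(c),u,v,z))
k=manip.calibration("wrist");print(k)
a=cv2.imread("pics/scene0.png")[190:300,200:305];b=cv2.imread("pics/top0.png")[170:256,185:275]
cv2.imwrite("pics/crop0.png",np.hstack([cv2.resize(a,(395,410),interpolation=2),cv2.resize(b,(400,410),interpolation=2)]))
```

```text
top lid [0.5132 0.1264 0.16  ]
top nut [0.4926 0.052  0.19  ]
top board [ 0.4504 -0.2781  0.016 ]
top bowl [ 0.7051 -0.155   0.03  ]
top rib [ 0.4338 -0.0528  0.008 ]
top glaze [0.4394 0.3334 0.089 ]
scene lid [0.5064 0.1264 0.16  ]
scene nut [0.4904 0.0542 0.19  ]
scene board [ 0.4463 -0.2777  0.016 ]
{'fx': 291.4922796543789, 'fy': 291.4922796543789, 'cx': 256.94167879386504, 'cy': 188.52079219067974, 'tool_from_camera': array([[-0.0013,  0.9569,  0.2904,  0.075 ],
       [ 1.    ,  0.0013,  0.0003,  0.0011],
       [-0.0001,  0.2904, -0.9569, -0.1414],
       [ 0.    ,  0.    ,  0.    ,  1.    ]])}
```

View pics/crop0.png

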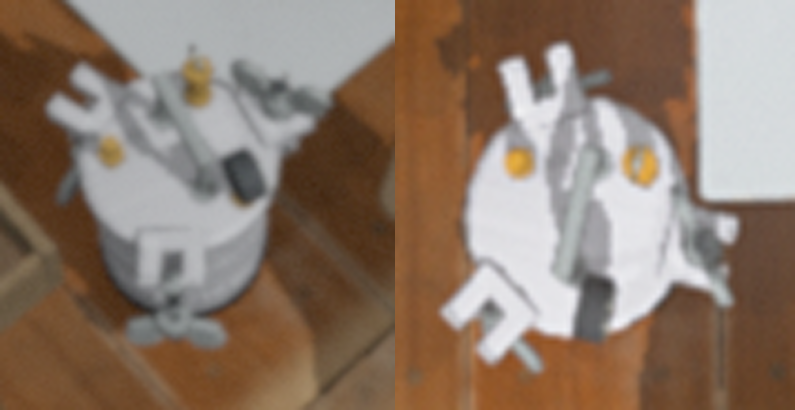

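Units first: turns go in shares of 360 degrees. So 0.176 rad / 6.2832 = 0.028.

Call:
{"api": "send_path", "payload": {"moves": {"offsets":[[0, 0, 0, 0.12, -0.07, -0.09, 1], [0, 0, 0, 0.276, -0.16, -0.09, 1], [0, 0, 0, 0.276, -0.16, -0.09, 1], [0, 0, 0, 0.276, -0.16, -0.09, 1], [0, 0, 0, 0.276, -0.16, -0.09, 1], [0, 0, 0, 0.276, -0.16, -0.09, 1], [0, 0, 0, 0.276, -0.16, -0.09, 1], [0, 0, 0.028, 0.435, -0.517, -0.09, 0.5], [0, 0, 0.028, 0.435, -0.517, -0.09, 0.5], [0, 0, 0.028, 0.435, -0.517, -0.09, 0.16], [0, 0, 0.028, 0.435, -0.517, -0.09, 0.16], [0, 0, 0.028, 0.435, -0.517, -0.09, 0.16], [0, 0, 0.028, 0.435, -0.517, -0.09, 0.16], [0, 0, 0.028, 0.435, -0.517, -0.09, 0.16], [0, 0, 0.028, 0.435, -0.517, -0.09, 0.16], [0, 0, 0.028, 0.435, -0.517, -0.09, 0.16], [0, 0, 0.028, 0.435, -0.517, -0.09, 0.16]]}, "clamp_n": 30}}

```text
clock: 3.22
position: [0.4393, 0.0883, 0.3211]
ee_rot: [0.991, 0.133, -0.0, 0.0]
ft_force: [-0.1, 0.1, -0.5]
grip_width: 0.156
grasp_force: 0.0
```

Run:
```python
from h import *
kT=cam("wrist"); im=manip.camera("wrist"); cv2.imwrite("pics/w1raw.png",im); np.save("w1T.npy",kT[1])
o=manip.get_obs();print(o["joint_pos"])
cv2.imwrite("pics/w1.png",cv2.resize(im,(800,600),interpolation=2))
for t in("pot_lid","gauge","relief_valve","nut_mid","lid_handle"):
    for d in manip.outline_of("wrist",t)[:2]:
        ys,xs=np.nonzero(d["mask"]); print(t,round(d["confidence"],2),d["bbox"],xs.mean().round(1),ys.mean().round(1))
```

```text
[ 0.4104 -0.0766 -0.6603  1.7178 -0.0471  1.4846 -1.5477]
pot_lid 0.6 [151.3, 2.6, 328.9, 174.7] 237.1 90.2
gauge 0.86 [219.6, 135.1, 253.8, 172.7] 237.1 153.1
relief_valve 0.98 [275.5, 63.2, 298.4, 90.6] 288.0 76.2
relief_valve 0.7 [33.3, 82.7, 115.9, 134.4] 74.5 105.2
nut_mid 0.83 [295.0, 97.4, 321.0, 173.0] 307.7 134.9
lid_handle 0.74 [149.5, 0.0, 329.5, 170.4] 236.8 90.5
```

View pics/w1.png

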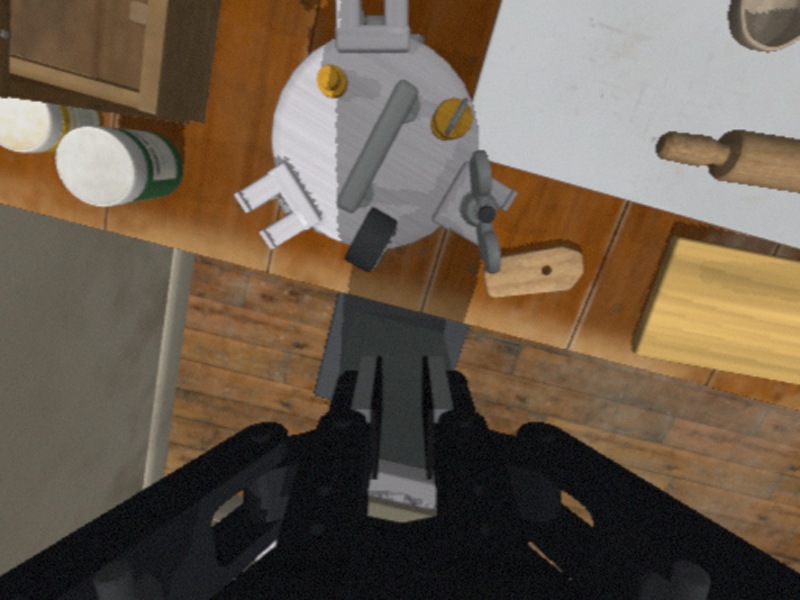

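Run:
```python
from h import *
from scipy.optimize import least_squares
k=manip.calibration("wrist"); kT=(k,np.load("w1T.npy")); s=1.5625
P=np.array([[0,-.076,.202],[.034,-.032,.207],[.036,-.004,.212],[-.036,-.004,.212],[-.047,-.025,.213-.009]])
U=np.array([[487,214],[452,119],[405,88],[350,202],[372,238]])/s
def w(p,P):
    c,q=np.cos(p[2]),np.sin(p[2]); return np.c_[p[0]+c*P[:,0]-q*P[:,1],p[1]+q*P[:,0]+c*P[:,1],P[:,2]]
f=lambda p:(proj(kT,w(p,P))-U).ravel()
r=least_squares(f,[.51,.126,-.25],loss="soft_l1"); print(r.x,f(r.x).reshape(-1,2))
nut=w(r.x,P[:1])[0];print("nut",nut,"ray nut",ray(kT,*U[0],.202))
t=[ray(kT,u/s,v/s,.2) for u,v in((480,156),(492,266))];print("wing tips",t,np.arctan2(*(t[0]-t[1])[1::-1]),"mid",(t[0]+t[1])/2)
for c in("top","scene"): print(c,proj(cam(c),nut))
for z in(.202,): print(ray(kT,307.7,134.9,.196))
```

```text
[ 0.5119  0.1255 -0.2258] [[ 0.9259 -0.0234]
 [ 0.1072 -0.9208]
 [ 1.3442 -1.9248]
 [-3.628   6.4399]
 [-0.9858  4.4154]]
nut [0.4949 0.0514 0.202 ] ray nut [0.4946 0.0522 0.202 ]
wing tips [array([0.5236, 0.0655, 0.2   ]), array([0.4663, 0.0393, 0.2   ])] 0.4282214587054258 mid [0.4949 0.0524 0.2   ]
top [[254.0655 219.9422]]
scene [[273.4363 210.7702]]
[0.495 0.055 0.196]
```

Create ov.py:
```python
from h import *
def w(p,P):
    P=np.asarray(P,float);c,q=np.cos(p[2]),np.sin(p[2]); return np.c_[p[0]+c*P[:,0]-q*P[:,1],p[1]+q*P[:,0]+c*P[:,1],P[:,2]]
a=np.linspace(0,2*np.pi,40)
def circ(x,y,r,z): return np.c_[x+r*np.cos(a),y+r*np.sin(a),0*a+z]
def box(x0,x1,y0,y1,z): return np.array([[x0,y0,z],[x1,y0,z],[x1,y1,z],[x0,y1,z],[x0,y0,z]])
def overlay(im,kT,p,s,off,th=0):
    c=np.cos(.5236+th),np.sin(.5236+th); rise=.008*th/6.283
    W=box(-.036,.036,-.004,.004,0); W=np.c_[c[0]*W[:,0]-c[1]*W[:,1],-.076+c[1]*W[:,0]+c[0]*W[:,1],0*W[:,0]]
    L=[circ(0,0,.067,.159),circ(.034,-.032,.0105,.205),box(-.036,.036,-.01,.002,.218),box(-.065,-.029,-.034,-.016,.205),W+[0,0,.209+rise],circ(0,-.076,.005,.202),W+[0,0,.183+rise]]
    for l,col in zip(L,[(0,0,255),(0,255,0),(255,0,0),(255,255,0),(255,0,255),(0,255,255),(128,0,128)]):
        u=(proj(kT,w(p,l))-off)*s; cv2.polylines(im,[np.round(u).astype(int)],False,col,1)
```

Run:
```python
from ov import *
k=manip.calibration("wrist"); kT=(k,np.load("w1T.npy"))
p=[.5119,.1255,-.2258]
A=cv2.resize(cv2.imread("pics/w1raw.png")[0:185,140:340],(600,555),interpolation=2);overlay(A,kT,p,3,[140,0])
B=cv2.resize(cv2.imread("pics/scene0.png")[195:290,205:300],(200,200),interpolation=2);overlay(B,cam("scene"),p,200/95,[205,195])
C=cv2.resize(cv2.imread("pics/top0.png")[170:256,185:275],(200,191),interpolation=2);overlay(C,cam("top"),p,200/90,[185,170])
D=np.zeros((555,200,3),np.uint8);D[:200]=B;D[200:391]=C
cv2.imwrite("pics/ov1.png",np.hstack([A,D]))
```

```text
(no output)
```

View pics/ov1.png

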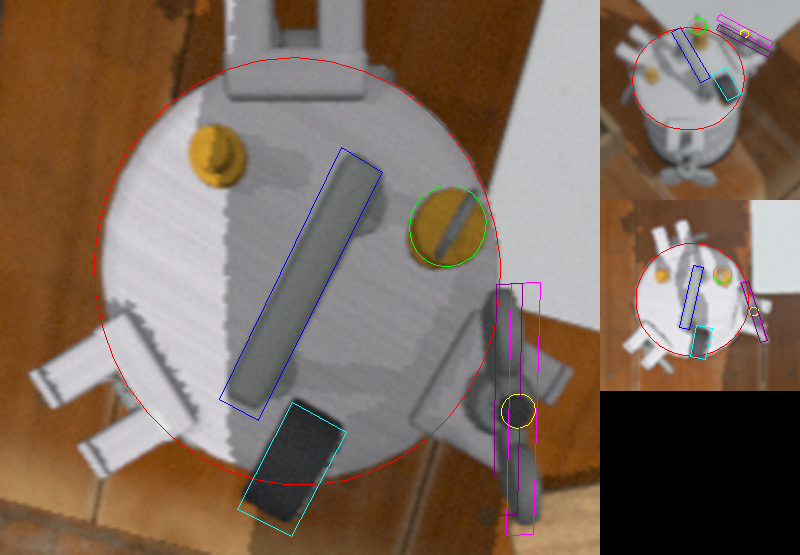

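Converted, -0.13 rad / 6.2832 = -0.0207.

Call:
{"api": "send_path", "payload": {"moves": {"offsets":[[0, 0, -0.0207, 0.0657, 0.0468, 0, 0.2], [0, 0, -0.0207, 0.0657, 0.0468, 0, 0.2], [0, 0, -0.0207, 0.0657, 0.0468, 0.04, 0.2], [0, 0, -0.0207, 0.0657, 0.0468, 0.081, 0.2], [0, 0, -0.0207, 0.0657, 0.0468, 0.081, 0.2], [0, 0, -0.0207, 0.0657, 0.0468, 0.081, 0.2]]}}}

```text
clock: 4.28
position: [0.5155, 0.0627, 0.242]
ee_rot: [0.98, 0.199, 0.001, 0.0]
ft_force: [0.0, -0.2, -0.1]
grip_width: 0.202
grasp_force: 0.0
```

Run:
```python
from ov import *
kT=cam("wrist"); im=manip.camera("wrist"); cv2.imwrite("pics/w2raw.png",im);np.save("w2T.npy",kT[1])
A=cv2.resize(im,(768,576),interpolation=2);overlay(A,kT,[.5119,.1255,-.2258],1.5,[0,0])
# tool axis line
o=manip.get_obs();u=(proj(kT,np.array([o["position"]-[0,0,d] for d in(0,.03,.06)]))*1.5).round().astype(int)
for q in u: cv2.circle(A,q.tolist(),3,(0,0,255),-1)
cv2.imwrite("pics/ov2.png",A)
```

```text
(no output)
```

View pics/ov2.png

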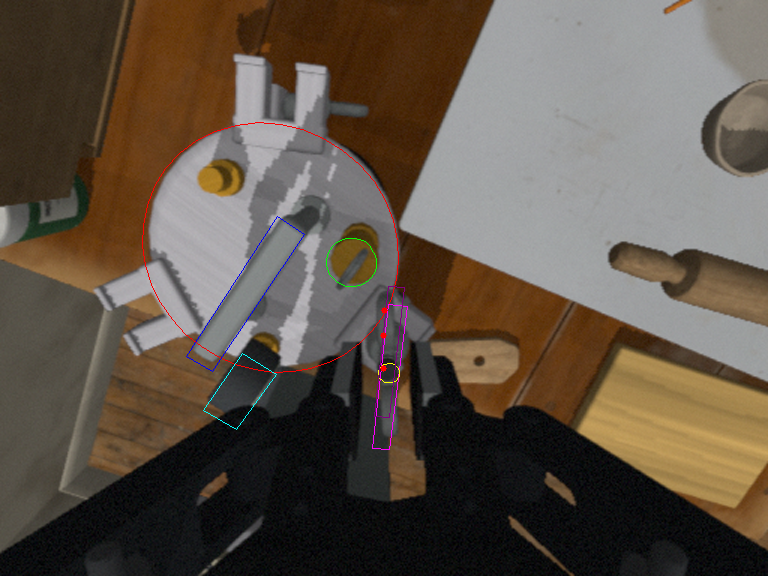

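Converted, 0.03 rad / 6.2832 = 0.0048.

Call:
{"api": "send_path", "payload": {"moves": {"offsets":[[0, 0, 0.0048, 0, 0.001, 0.02, 0.2], [0, 0, 0.0048, 0, 0.001, 0.045, 0.2], [0, 0, 0.0048, 0, 0.001, 0.063, 0.2], [0, 0, 0.0048, 0, 0.001, 0.063, 0.16], [0, 0, 0.0048, 0, 0.001, 0.063, 0.15], [0, 0, 0.0048, 0, 0.001, 0.063, 0.15]]}}}

```text
clock: 5.08
position: [0.5158, 0.0617, 0.1783]
ee_rot: [0.983, 0.184, 0.001, 0.0]
ft_force: [0.7, 0.5, -0.5]
grip_width: 0.15
grasp_force: 0.0
```

Converted, -1.26 rad / 6.2832 = -0.2005.

Call:
{"api": "send_path", "payload": {"moves": {"offsets":[[0, 0, -0.0286, -0.0004, -0.004, 0, 0.15], [0, 0, -0.0573, -0.0014, -0.0079, -0.0005, 0.15], [0, 0, -0.0859, -0.0032, -0.0116, -0.0006, 0.15], [0, 0, -0.1146, -0.0056, -0.0148, -0.0008, 0.15], [0, 0, -0.1432, -0.0085, -0.0176, -0.001, 0.15], [0, 0, -0.1719, -0.0119, -0.0198, -0.0012, 0.15], [0, 0, -0.2005, -0.0156, -0.0214, -0.0014, 0.15], [0, 0, -0.2005, -0.0156, -0.0214, -0.0014, 0.15]]}}}

```text
clock: 6.08
position: [0.4933, 0.0759, 0.1794]
ee_rot: [0.686, 0.727, 0.0, 0.001]
ft_force: [1.7, 0.2, -0.1]
grip_width: 0.151
grasp_force: 0.0
```

Run:
```python
from ov import *
print(manip.get_obs()["joint_pos"])
kT=cam("wrist"); im=manip.camera("wrist")
print([(d["confidence"],d["bbox"]) for d in manip.outline_of("wrist","nut_mid")])
A=cv2.resize(im,(768,576),interpolation=2);cv2.imwrite("pics/w3.png",A[150:576])
```

```text
[ 0.497   0.1661 -0.7995  1.8232  0.128   1.2037 -0.2838]
[(0.59, [242.5, 230.5, 272.0, 333.1])]
```

View pics/w3.png

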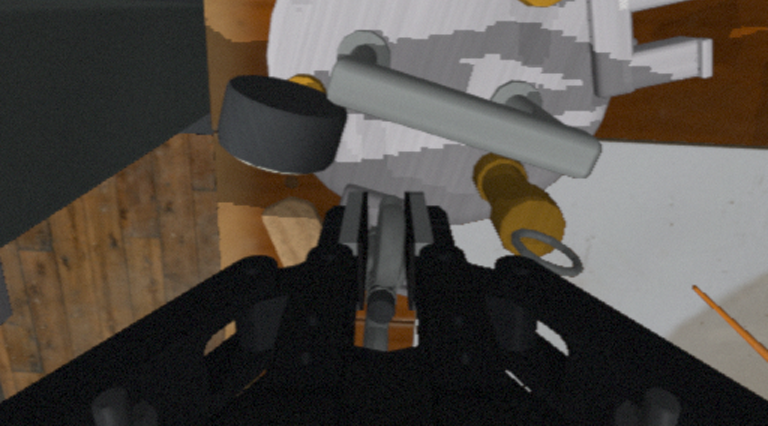

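Converted, -1.44 rad / 6.2832 = -0.2292.

Call:
{"api": "send_path", "payload": {"moves": {"offsets":[[0, 0, -0.0286, -0.0004, -0.004, 0, 0.15], [0, 0, -0.0573, -0.0014, -0.0079, -0.0005, 0.15], [0, 0, -0.0859, -0.0032, -0.0116, -0.0006, 0.15], [0, 0, -0.1146, -0.0056, -0.0148, -0.0008, 0.15], [0, 0, -0.1432, -0.0085, -0.0176, -0.001, 0.15], [0, 0, -0.1719, -0.0119, -0.0198, -0.0012, 0.15], [0, 0, -0.2005, -0.0156, -0.0214, -0.0014, 0.15], [0, 0, -0.2292, -0.0196, -0.0223, -0.0016, 0.15], [0, 0, -0.2578, -0.0236, -0.0225, -0.002, 0.15], [0, 0, -0.2865, -0.0276, -0.0219, -0.0022, 0.15], [0, 0, -0.3151, -0.0314, -0.0206, -0.0024, 0.15], [0, 0, -0.3438, -0.035, -0.0187, -0.0026, 0.15], [0, 0, -0.3438, -0.035, -0.0187, -0.0026, 0.15]]}}}

```text
clock: 7.8
position: [0.4763, 0.0397, 0.1812]
ee_rot: [-0.316, 0.949, 0.0, -0.0]
ft_force: [-1.5, 0.1, 0.3]
grip_width: 0.152
grasp_force: 0.3
```

Run:
```python
from ov import *
o=manip.get_obs();print(o["joint_pos"],R.from_quat(o["ee_rot"]).as_matrix()[:,0])
```

```text
[ 0.7419  0.135  -0.968   1.8633  0.1187  1.2044  1.9502] [-0.7997 -0.6004  0.0004]
```

Converted, 3.2 rad / 6.2832 = 0.5093.

Call:
{"api": "send_path", "payload": {"moves": {"offsets":[[0, 0, 0, 0, 0, -0.05, 0.22], [0, 0, 0.0955, -0.01, 0, -0.05, 0.22], [0, 0, 0.0955, -0.02, 0, -0.05, 0.22], [0, 0, 0.0955, -0.03, 0, -0.05, 0.22], [0, 0, 0.191, -0.045, -0.0014, -0.05, 0.22], [0, 0, 0.191, -0.045, -0.0014, -0.05, 0.22], [0, 0, 0.191, -0.045, -0.0014, -0.05, 0.22], [0, 0, 0.2865, -0.045, -0.0014, -0.05, 0.22], [0, 0, 0.2865, -0.045, -0.0014, -0.05, 0.22], [0, 0, 0.2865, -0.045, -0.0014, -0.05, 0.22], [0, 0, 0.382, -0.045, -0.0014, -0.05, 0.22], [0, 0, 0.382, -0.045, -0.0014, -0.05, 0.22], [0, 0, 0.382, -0.045, -0.0014, -0.05, 0.22], [0, 0, 0.4775, -0.045, -0.0014, -0.05, 0.22], [0, 0, 0.4775, -0.045, -0.0014, -0.05, 0.22], [0, 0, 0.4775, -0.045, -0.0014, -0.05, 0.22], [0, 0, 0.4775, -0.045, -0.0014, -0.05, 0.22], [0, 0, 0.5093, -0.045, -0.0014, -0.05, 0.22], [0, 0, 0.5093, -0.045, -0.0014, -0.05, 0.22], [0, 0, 0.5093, -0.045, -0.0014, -0.05, 0.22]]}}}

```text
clock: 10.3
position: [0.5132, 0.066, 0.2314]
ee_rot: [0.957, 0.291, 0.0, 0.0]
ft_force: [-0.3, -0.7, 0.1]
grip_width: 0.222
grasp_force: 0.0
```

Run:
```python
from ov import *
o=manip.get_obs();print(o["joint_pos"],R.from_quat(o["ee_rot"]).as_matrix()[:,0])
im=manip.camera("wrist")
A=cv2.resize(im,(768,576),interpolation=2);cv2.imwrite("pics/w4.png",A[150:576])
```

```text
[ 0.4106  0.1504 -0.6818  1.7129  0.0979  1.3125 -1.2703] [0.8303 0.5573 0.0002]
```

View pics/w4.png

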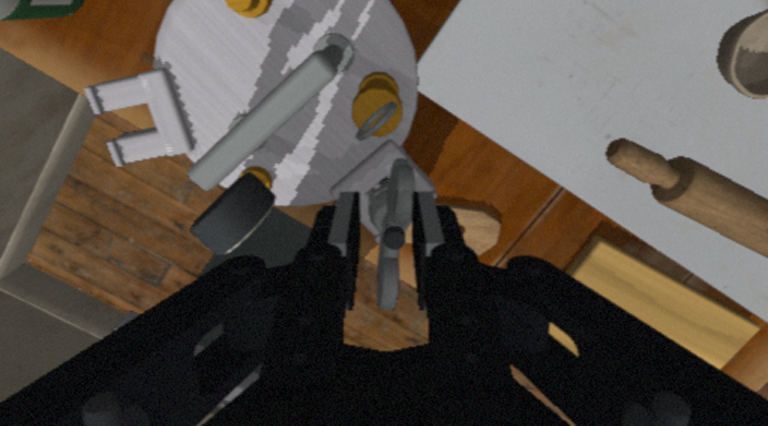

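Converted, 0.05 rad / 6.2832 = 0.008.

Call:
{"api": "send_path", "payload": {"moves": {"offsets":[[0, 0, 0.008, 0, 0.0025, 0.02, 0.22], [0, 0, 0.008, 0, 0.0025, 0.049, 0.22], [0, 0, 0.008, 0, 0.0025, 0.049, 0.15], [0, 0, 0.008, 0, 0.0025, 0.049, 0.15], [0, 0, 0.008, 0, 0.0025, 0.049, 0.15]]}}}

```text
clock: 10.98
position: [0.5151, 0.0641, 0.1835]
ee_rot: [0.964, 0.267, 0.001, 0.0]
ft_force: [-0.0, -0.6, -0.1]
grip_width: 0.151
grasp_force: 0.0
```

Call:
{"api": "send_path", "payload": {"moves": {"offsets":[[0, 0, -0.0286, -0.0004, -0.004, 0, 0.15], [0, 0, -0.0573, -0.0014, -0.0079, -0.0005, 0.15], [0, 0, -0.0859, -0.0032, -0.0116, -0.0006, 0.15], [0, 0, -0.1146, -0.0056, -0.0148, -0.0008, 0.15], [0, 0, -0.1432, -0.0085, -0.0176, -0.001, 0.15], [0, 0, -0.1719, -0.0119, -0.0198, -0.0012, 0.15], [0, 0, -0.2005, -0.0156, -0.0214, -0.0014, 0.15], [0, 0, -0.2292, -0.0196, -0.0223, -0.0016, 0.15], [0, 0, -0.2578, -0.0236, -0.0225, -0.002, 0.15], [0, 0, -0.2865, -0.0276, -0.0219, -0.0022, 0.15], [0, 0, -0.3151, -0.0314, -0.0206, -0.0024, 0.15], [0, 0, -0.3438, -0.035, -0.0187, -0.0026, 0.15], [0, 0, -0.3724, -0.0381, -0.0162, -0.0028, 0.15], [0, 0, -0.3724, -0.0381, -0.0162, -0.0028, 0.15]]}}}

```text
clock: 12.72
position: [0.4733, 0.0582, 0.1856]
ee_rot: [0.13, 0.992, -0.0, 0.0]
ft_force: [-0.4, 0.2, 0.3]
grip_width: 0.147
grasp_force: 0.5
```

Run:
```python
from ov import *
o=manip.get_obs();print(o["joint_pos"],R.from_quat(o["ee_rot"]).as_matrix()[:,0])
```

```text
[ 0.6495  0.1142 -0.9053  1.8625  0.0965  1.21    1.0238] [-0.9664  0.2572 -0.0002]
```

Units first: turns go in shares of 360 degrees. So -0.03 rad / 6.2832 = -0.0048.

Call:
{"api": "send_path", "payload": {"moves": {"offsets":[[0, 0, 0, 0, 0, -0.045, 0.17], [0, 0, 0, 0, 0, -0.045, 0.0], [0, 0, -0.0048, -0.0206, 0.0258, -0.045, 0.0], [0, 0, -0.0048, -0.0206, 0.0258, -0.045, 0.0], [0, 0, -0.0048, -0.0206, 0.0258, -0.045, 0.0], [0, 0, -0.0048, -0.0206, 0.0258, -0.025, 0.0], [0, 0, -0.0048, -0.0206, 0.0258, -0.002, 0.0], [0, 0, -0.0048, -0.0206, 0.0258, -0.002, 0.0]]}}}

```text
clock: 13.72
position: [0.4988, 0.0769, 0.186]
ee_rot: [0.116, 0.993, -0.001, -0.001]
ft_force: [0.0, -0.4, 0.5]
grip_width: -0.0
grasp_force: 0.0
```

Call:
{"api": "send_path", "payload": {"moves": {"offsets":[[0, 0, 0, 0, -0.005, 0, 0], [0, 0, 0, 0, -0.01, 0, 0], [0, 0, 0, 0, -0.015, 0, 0], [0, 0, 0, 0, -0.02, 0, 0], [0, 0, 0, 0, -0.025, 0, 0], [0, 0, 0, 0, -0.03, 0, 0], [0, 0, 0, 0, -0.035, 0, 0], [0, 0, 0, 0, -0.035, 0, 0]]}}}

```text
clock: 14.72
position: [0.492, 0.0432, 0.1871]
ee_rot: [0.116, 0.993, -0.0, -0.0]
ft_force: [0.1, 0.7, -0.1]
grip_width: -0.001
grasp_force: 0.0
```

Call:
{"api": "send_path", "payload": {"moves": {"offsets":[[0, 0, 0, 0, -0.005, 0, 0], [0, 0, 0, 0, -0.01, 0, 0], [0, 0, 0, 0, -0.015, 0, 0], [0, 0, 0, 0, -0.02, 0, 0], [0, 0, 0, 0, -0.025, 0, 0], [0, 0, 0, 0, -0.025, 0, 0], [0, 0, 0, 0, -0.025, 0, 0]]}}}

```text
clock: 15.6
position: [0.4863, 0.0194, 0.1872]
ee_rot: [0.116, 0.993, 0.0, 0.0]
ft_force: [0.5, -1.2, 0.3]
grip_width: 0.001
grasp_force: 0.0
```

Run:
```python
from ov import *
im=manip.camera("wrist");b=manip.camera("scene")
cv2.imwrite("pics/v5.png",np.hstack([im,cv2.resize(b[180:300,190:310],(288,288),interpolation=2)[:, :].copy() if 0 else cv2.resize(b[180:308,190:286],(288,384),interpolation=2)]))
```

```text
(no output)
```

View pics/v5.png

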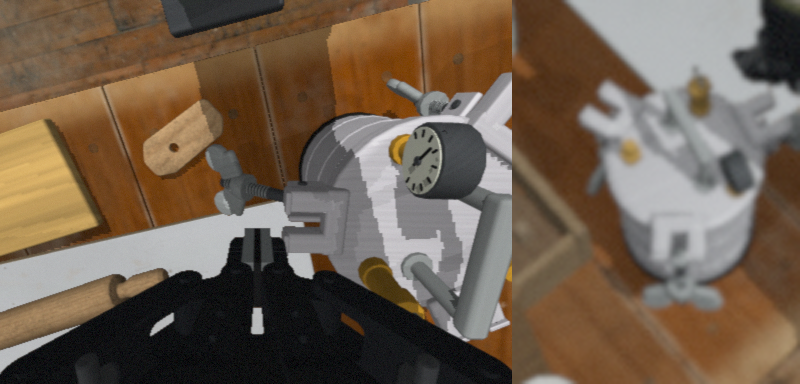

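Converted, -0.007 rad / 6.2832 = -0.0011.

Call:
{"api": "send_path", "payload": {"moves": {"offsets":[[0, 0, -0.0011, 0, 0, -0.05, 0], [0, 0, -0.0011, 0, 0, -0.075, 0], [0, 0, -0.0011, 0, 0.05, -0.075, 0.3], [0, 0, -0.0011, 0, 0.1065, -0.075, 0.6], [0, 0, -0.0011, 0, 0.1065, -0.075, 0.6], [0, 0, -0.0011, 0, 0.1065, -0.075, 0.6], [0, 0, -0.0011, 0, 0.1065, -0.075, 0.6], [0, 0, -0.0011, 0, 0.1065, -0.055, 0.6], [0, 0, -0.0011, 0, 0.1065, -0.03, 0.6], [0, 0, -0.0011, 0, 0.1065, -0.006, 0.6], [0, 0, -0.0011, 0, 0.1065, -0.006, 0.6]]}}}

```text
clock: 17.08
position: [0.51, 0.1215, 0.1919]
ee_rot: [0.113, 0.994, -0.001, -0.001]
ft_force: [-0.1, 0.1, 0.5]
grip_width: 0.596
grasp_force: 0.0
```

Run:
```python
from ov import *
b=manip.camera("scene");im=manip.camera("wrist")
for c in("scene","wrist"):
  for t in("nut_mid","lid_handle"): print(c,t,[(round(d["confidence"],2),np.round(d["bbox"])) for d in manip.outline_of(c,t)[:2]])
cv2.imwrite("pics/v6.png",np.hstack([im,cv2.resize(b[180:308,190:286],(288,384),interpolation=2)]))
```

```text
scene nut_mid [(0.41, array([285., 228., 298., 234.]))]
scene lid_handle [(0.79, array([214., 213., 282., 268.]))]
wrist nut_mid [(0.97, array([110., 142., 144., 210.])), (0.16, array([108., 139., 152., 212.]))]
wrist lid_handle [(0.65, array([113.,  71., 379., 330.]))]
```

View pics/v6.png

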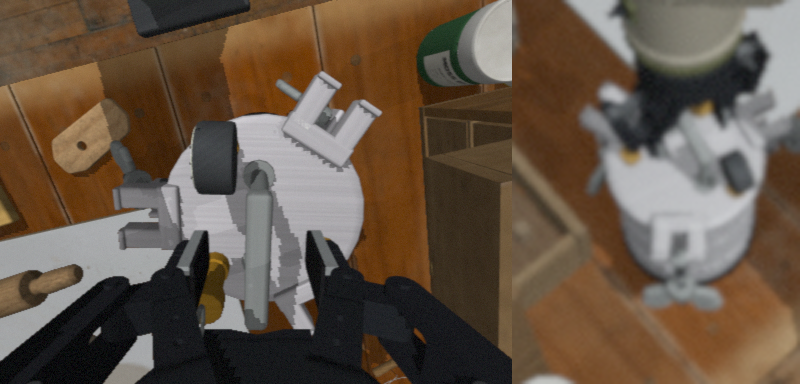

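Call:
{"api": "send_path", "payload": {"moves": {"offsets":[[0, 0, 0, 0, 0, 0, 0.4], [0, 0, 0, 0, 0, 0, 0.2], [0, 0, 0, 0, 0, 0, 0.0], [0, 0, 0, 0, 0, 0, 0.0], [0, 0, 0, 0, 0, 0, 0.0], [0, 0, 0, 0, 0, 0, 0], [0, 0, 0, 0, 0, 0, 0], [0, 0, 0, 0, 0, 0, 0]]}, "clamp_n": 80}}

```text
clock: 18.38
position: [0.5109, 0.123, 0.1934]
ee_rot: [0.112, 0.994, -0.0, 0.0]
ft_force: [-0.8, -0.4, 6.3]
grip_width: 0.123
grasp_force: 79.4
```

Call:
{"api": "send_path", "payload": {"moves": {"offsets":[[0, 0, 0, 0, 0, -0.01, 0], [0, 0, 0, 0, 0, -0.02, 0], [0, 0, 0, 0, 0, -0.035, 0], [0, 0, 0, 0, 0, -0.05, 0], [0, 0, 0, 0, 0, -0.06, 0], [0, 0, 0, 0, 0, -0.06, 0], [0, 0, 0, 0, 0, -0.06, 0]]}}}

```text
clock: 19.25
position: [0.5105, 0.1228, 0.2527]
ee_rot: [0.112, 0.994, -0.0, -0.0]
ft_force: [-0.1, -0.2, -5.8]
grip_width: 0.126
grasp_force: 78.3
```

Call:
{"api": "send_path", "payload": {"moves": {"offsets":[[0, 0, 0, -0.001, -0.02, 0, 0], [0, 0, 0, -0.004, -0.06, 0, 0], [0, 0, 0, -0.007, -0.1, 0, 0], [0, 0, 0, -0.01, -0.14, 0, 0], [0, 0, 0, -0.013, -0.18, 0, 0], [0, 0, 0, -0.016, -0.22, 0, 0], [0, 0, 0, -0.019, -0.26, 0, 0], [0, 0, 0, -0.021, -0.3, 0, 0], [0, 0, 0, -0.024, -0.34, 0, 0], [0, 0, 0, -0.026, -0.38, 0, 0], [0, 0, 0, -0.0284, -0.4, 0, 0], [0, 0, 0, -0.0284, -0.409, 0, 0], [0, 0, 0, -0.0284, -0.409, 0, 0], [0, 0, 0, -0.0284, -0.409, 0, 0], [0, 0, 0, -0.0284, -0.409, 0.03, 0], [0, 0, 0, -0.0284, -0.409, 0.06, 0], [0, 0, 0, -0.0284, -0.409, 0.09, 0], [0, 0, 0, -0.0284, -0.409, 0.12, 0], [0, 0, 0, -0.0284, -0.409, 0.145, 0], [0, 0, 0, -0.0284, -0.409, 0.16, 0]]}}}

```text
clock: 21.75
position: [0.4473, -0.281, 0.0922]
ee_rot: [0.111, 0.994, 0.0, -0.0]
ft_force: [0.3, -0.3, -5.2]
grip_width: 0.124
grasp_force: 78.2
```

Run:
```python
from ov import *
b=manip.camera("top")
for t in("ware_board","pot_lid"):
  for d in manip.outline_of("top",t)[:1]: print(t,d["confidence"],d["bbox"],ray(cam("top"),(d["bbox"][0]+d["bbox"][2])/2,(d["bbox"][1]+d["bbox"][3])/2,.02))
b=manip.camera("wrist");kT=cam("wrist")
for t in("ware_board","nut_mid","pot_lid"): print(t,[(round(d["confidence"],2),np.round(d["bbox"])) for d in manip.outline_of("wrist",t)[:1]])
```

```text
ware_board 0.91 [330.8, 211.2, 392.8, 263.8] [ 0.4472 -0.2562  0.02  ]
pot_lid 0.63 [345.2, 207.6, 386.5, 269.6] [ 0.4439 -0.2678  0.02  ]
ware_board [(0.76, array([116.,  80., 392., 278.]))]
nut_mid []
pot_lid [(0.83, array([115.,  75., 377., 333.]))]
```

Call:
{"api": "send_path", "payload": {"moves": {"offsets":[[0, 0, 0, 0, 0, 0.006, 0], [0, 0, 0, 0, 0, 0.012, 0], [0, 0, 0, 0, 0, 0.016, 0], [0, 0, 0, 0, 0, 0.018, 0], [0, 0, 0, 0, 0, 0.019, 0], [0, 0, 0, 0, 0, 0.02, 0], [0, 0, 0, 0, 0, 0.021, 0], [0, 0, 0, 0, 0, 0.022, 0], [0, 0, 0, 0, 0, 0.0225, 0], [0, 0, 0, 0, 0, 0.0225, 0]]}}}

```text
clock: 23.35
position: [0.4472, -0.282, 0.0706]
ee_rot: [0.112, 0.994, -0.0, -0.0]
ft_force: [0.1, -0.2, -4.7]
grip_width: 0.121
grasp_force: 78.4
```

Call:
{"api": "send_path", "payload": {"moves": {"offsets":[[0, 0, 0, 0, 0, 0.0005, 0], [0, 0, 0, 0, 0, 0.001, 0], [0, 0, 0, 0, 0, 0.0015, 0], [0, 0, 0, 0, 0, 0.002, 0], [0, 0, 0, 0, 0, 0.0025, 0], [0, 0, 0, 0, 0, 0.0025, 0]]}}}

```text
clock: 24.1
position: [0.4472, -0.282, 0.0681]
ee_rot: [0.112, 0.994, -0.0, 0.0]
ft_force: [0.0, 0.4, -5.2]
grip_width: 0.118
grasp_force: 78.4
```

Call:
{"api": "send_path", "payload": {"moves": {"offsets":[[0, 0, 0, 0, 0, 0.0005, 0], [0, 0, 0, 0, 0, 0.001, 0], [0, 0, 0, 0, 0, 0.0015, 0], [0, 0, 0, 0, 0, 0.0015, 0]]}}}

```text
clock: 24.6
position: [0.4474, -0.282, 0.0674]
ee_rot: [0.112, 0.994, -0.0, -0.0]
ft_force: [-4.7, 2.9, 7.3]
grip_width: 0.124
grasp_force: 80.1
```

Call:
{"api": "send_path", "payload": {"moves": {"offsets":[[0, 0, 0, 0, 0, 0.0005, 0], [0, 0, 0, 0, 0, 0.001, 0], [0, 0, 0, 0, 0, 0.0015, 0], [0, 0, 0, 0, 0, 0.0015, 0]]}}}

```text
clock: 25.1
position: [0.4474, -0.282, 0.0673]
ee_rot: [0.112, 0.994, -0.001, -0.0]
ft_force: [-12.8, 6.8, 24.8]
grip_width: 0.124
grasp_force: 82.6
```

Call:
{"api": "send_path", "payload": {"moves": {"offsets":[[0, 0, 0, 0, 0, -0.0015, 0], [0, 0, 0, 0, 0, -0.0015, 0], [0, 0, 0, 0, 0, -0.0015, 0.3], [0, 0, 0, 0, 0, -0.0015, 0.5], [0, 0, 0, 0, 0, -0.0015, 0.5], [0, 0, 0, 0, 0, -0.0015, 0.5], [0, 0, 0, 0, 0, -0.02, 0.5], [0, 0, 0, 0, 0, -0.05, 0.5], [0, 0, 0, 0, 0, -0.1, 0.5], [0, 0, 0, 0, 0, -0.15, 0.5], [0, 0, 0, 0, 0, -0.2, 0.5], [0, 0, 0, 0, 0, -0.2, 0.5], [0, 0, 0, 0, 0, -0.2, 0.5]]}}}

```text
clock: 26.72
position: [0.4471, -0.2819, 0.2654]
ee_rot: [0.112, 0.994, -0.0, 0.0]
ft_force: [-0.3, 0.5, -0.9]
grip_width: 0.503
grasp_force: 0.0
```

Run:
```python
from ov import *
o=manip.get_obs();print(o["ft_force"])
kT=cam("wrist");manip.camera("wrist")
for t in("ware_board","pot_lid"):
  for d in manip.outline_of("wrist",t)[:1]:
    m=d["mask"];cv2.imwrite(f"pics/m_{t}.png",m*255);print(t,d["confidence"],d["bbox"])
    ys,xs=np.nonzero(m);P=np.array([ray(kT,x,y,.016 if t=="ware_board" else .033) for x,y in zip(xs[::7],ys[::7])])
    c=cv2.minAreaRect(P[:,:2].astype(np.float32)*1000);print(c,P.mean(0))
manip.camera("top")
for d in manip.outline_of("top","nut_mid")[:2]: print(d["confidence"],d["bbox"])
```

```text
[-0.3156  0.4749 -0.9419]
ware_board 0.84 [173.0, 90.5, 339.4, 220.2]
((452.73468017578125, -282.19757080078125), (129.5132598876953, 199.11143493652344), 4.51050329208374) [ 0.4544 -0.2791  0.016 ]
pot_lid 0.61 [189.0, 90.6, 310.0, 228.1]
((444.2466125488281, -292.6819152832031), (159.7134246826172, 179.39454650878906), 72.91400909423828) [ 0.4464 -0.2787  0.033 ]
0.66 [268.8, 213.1, 278.1, 238.3][ WARN:0@0.724] global loadsave.cpp:1063 imwrite_ Unsupported depth image for selected encoder is fallbacked to CV_8U.
```

```bash
python3 -c "
from workcell import manip; print(manip.hand_in())"
```

```text
the job is handed in; nothing more can be done
None
```

I backed the wing nut off to about 5.5 rad, well past the lips. The bolt dropped away from the lid, and the lid stands on the ware board, measured about 6 mm from its middle. I handed the job in at about 27 s; the hand-in returned no verdict.

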